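# Speculoos mould onto the sloped display stand

### The job

Put the dark wooden speculoos mould, the one with the white heart, on the white sloped stand: carved face showing, heart the right way up (brass hanger end uppermost), lying straight and flat on about the middle of the slope with its foot settled against the brass lip at the bottom. Set it down gently rather than dropping it, and leave the star mould where it lies.

Things in the scene. Friction and masses are not known exactly. Their poses are not given: they have to be found in the camera images.
- heart_mould: dark brown wooden mould with a white heart: loose block 160 long (x), 52 wide (y), 20 thick (z) mm, 0.13 kg, lying carved face up. Origin: centre of its underside. +x points to its top end (small brass hanger plate), at the start roughly away from the robot; the foot end is x = -80; +z out of the carved face. Grip across the 52 mm width at mid-length.
- star_mould: the other mould, mid-brown wood with a pale eight-pointed star, loose, same size, axes and origin as the heart mould. Not to be moved.
- ledge: face of the fixed white stand: flat, 220 mm wide, 205 long, rising 36 deg away from the robot, lowest at its brass lip (x -14 to 0 mm, 18 high, full width). Origin: corner of face and lip, mid-width, 26 mm above the slab. +x up the slope, +y across to the left, +z out of the face. A mould let go slides down to the lip; home is its origin at x 80, y 0, z 0 with axes along these.
Things that resemble listed ones, but are neither listed nor needed, are in the scene too. What is shaped like the heart_mould but pink or purple is not meant.

How it is judged (in metres and radians):
At the end, for the whole second after the job is handed in: Heart mould released, at rest on the stand's face, carved side out, hanger end up; flat on it within 10 deg (10 mm), straight up the slope within 12 deg, foot within 12 mm of the lip, centre within 40 mm of the stand's middle line; star mould within 30 mm of its start (x of heart_mould in the frame of ledge between 0.07 and 0.092 m and y of heart_mould in the frame of ledge between -0.04 and 0.04 m and z of heart_mould in the frame of ledge between -0.008 and 0.01 m and angle between the z axis of heart_mould and the z axis of ledge, either way round below 0.175 rad and angle between the x axis of heart_mould and the x axis of ledge, either way round below 0.21 rad and angle between heart_mould's own z axis and vertical below 1.3 rad and angle between heart_mould's own x axis and vertical below 1.4 rad and linear speed of heart_mould below 0.02 m/s and angular speed of heart_mould below 0.1 rad/s and distance of star_mould from where it was at the start of the episode below 0.03 m); the robot touches nothing.
It fails at once if the star mould is moved more than 30 mm (distance of star_mould from where it was at the start of the episode above 0.03 m).
It fails at once if the mould is dropped or slammed onto the stand (over 60 N) (contact force between heart_mould and ledge above 60 N).
It also fails if it takes over 35 s, if anything falls off the work surface, if the arm or the gripper's body presses on something with over 40 N, if the wrist force passes 120 N, or if a joint passes its speed limit or range.

### The arm

A 7-joint arm with a two-finger parallel gripper is mounted at the origin on the work surface. World frame = base frame: x ahead of the robot, y to its left, z up, the work surface at z = 0. Lengths are in mm, angles in rad, forces in N, time in s.
With the tool pointing down it reaches from about 425 to 875 mm from the base axis. Payload 4.7 kg.
Tool frame: the origin (TCP) lies midway between the tips of the shut fingers; the grasp point (between the pads) lies 19 mm behind it (arm.hold_point_z is the distance from the TCP to the grasp point, in mm); x points along the fingers, y is the direction in which the jaws open and shut, and the axes are right-handed (so a half turn about x gives the same grasp; the last joint's range is limited). The gripper opens to 85 mm and grips with 20 to 120 N. Pads are 22 mm wide; open, the fingers measure 114 mm over their backs; the gripper's body (76 mm by 85 mm) begins 54 mm behind the grasp point. The pads swing forward as they close: fully open they stand 13 mm farther back than shut.
Start: joints at [-1.164, 0.321, -0.07, 1.45, 0.023, 1.371, -0.057], TCP at [248.833, 600.506, 231.349] pointing down, gripper open.
Joint ranges: [-2.86, 2.86], [-0.3, 2.09], [-1.38, 1.24], [0.06, 2.45], [-1.56, 4.7], [0.09, 2.05], [-2.69, 2.69]. Speed limits (rad/s): [2.57, 2.57, 3.14, 3.14, 3.14, 3.14, 3.14].

### API

Orientations are given as a rotation vector (axis times angle).
In Python, from rig import arm gives the robot as it stands. The module is installed in compiled form; this text tells all that it offers.
- The arm moves only by the shell command python3 -m creep 'ROWS' [OPENING] [FORCE]. ROWS is text: rows parted by semicolons, each of 4 numbers parted by spaces: the shift along the tool's x, y, z in mm, then the turn about the tool's x in rad. A call has 1 to 12 rows; each row shifts and turns the pose as measured when the row begins, along the tool's axes as they then stand; what a row does not reach is not made up. A row lasts 1/8 s, in which the tool goes at most 62.5 mm and 10.7 degrees, less where a joint would pass 70% of its speed; a pose out of reach is approached as far as the arm can. A call with a gripper value outside its range is refused whole. OPENING is the gripper's target within -1 to 1 (fully open at 1, half-way at 0, shut at -1), set as the call begins (- or left out, the last holds). The fingers move at their own pace and stop on an object; FORCE is the grip in N (left out, the last holds). Time passes only in rows, so rows that do not move let the fingers close. It gives the time, the measured TCP pose, the force and the opening at its end, in the units of the state.
- arm.read_state(): the state, without advancing time (a new reading comes with each control period).
- arm.read_camera(name): name is "scene" or "top" or "wrist"; returns a dict with "img" (420x560x3 uint8, red, green, blue), "camera_matrix" (3x3 intrinsics, pixels), "R" (3x3) and "t" (3): a world point X has camera coordinates R X + t. Camera axes: x right, y down, z forward; pixel columns grow to the right and rows downward; lengths in mm; the calibration is good to about 2 mm. The wrist camera is an equidistant fisheye: a pixel r from the principal point sees the ray r / f radians off the axis. A picture is of the moment at which its call begins. There is no depth.
- arm.sign_off(): hands the job in, once; it reports no verdict.
The state is a dict: "t": time; "qpos": joint angles; "joint_vel": joint speeds; "effort": joint torques, N m; "position": TCP position; "orientation": TCP orientation; "force": force on the tool from outside, world axes, zero at the start; "moment": the same for the moment, N m; "width": opening from 0.0 (shut) to 1.0 (fully open).
Only numpy, scipy, OpenCV 4.12 (cv2) and the standard library are available. Lean on these libraries where they do the work, as an engineer would, in place of code of your own. Each camera call takes 0.05 s, during which the arm holds its last target.

## Working session

There is one attempt and no reset: what is moved stays moved. The work goes in short steps, Python scripts to look and compute and a shell command to move; the robot and the scene stay as the last step left them, time stands still between calls to the robot, and variables do not carry over. Pictures are saved under pics/ and viewed, and the job is handed in when it is done.

```bash
mkdir -p pics
python3 - <<'E'
from rig import arm
import cv2
s=arm.read_state();print(s)
for n in ("scene","top","wrist"):
    c=arm.read_camera(n);cv2.imwrite(f"pics/{n}0.png",c["img"][:,:,::-1]);print(n,c["camera_matrix"],c["R"],c["t"])
E
```

```text
{'t': 0.0, 'qpos': array([-1.16386238,  0.32183191, -0.07008109,  1.45166885,  0.02260934,
        1.37081096, -0.05695191]), 'joint_vel': array([-4.96043338e-05,  1.14715529e-03, -1.76456898e-03,  7.02745810e-04,
       -7.32695157e-04,  9.81755514e-04, -1.00369859e-03]), 'effort': array([-3.27763491e-04, -4.93596661e+01, -3.82516310e-01, -3.14322066e+01,
        1.29804484e-02,  1.16371724e-02, -9.53741193e-06]), 'position': array([248.66928081, 599.96801805, 230.2207842 ]), 'orientation': array([ 0.30669063,  1.5490059 , -0.30971192]), 'force': array([0.16689838, 0.36119935, 0.39738175]), 'moment': array([ 0.03455667,  0.04411547, -0.00511967]), 'width': 1.0026981067457121}
scene [[512.76824355   0.         276.93818306]
 [  0.         512.76824355 204.65486182]
 [  0.           0.           1.        ]] [[ 0.67686915  0.73570538  0.02420215]
 [ 0.4176723  -0.35678107 -0.83561781]
 [-0.60613364  0.57571249 -0.54877786]] [-206.64538507 -172.23537733 1731.05103592]
top [[541.68085266   0.         280.03855792]
 [  0.         541.68085266 208.92877946]
 [  0.           0.           1.        ]] [[-0.02759067 -0.99955997 -0.01089155]
 [-0.99352631  0.02862204 -0.10993745]
 [ 0.11020081  0.00778779 -0.99387883]] [ -95.71837723  437.81815816 1248.40992804]
wrist [[325.1922621    0.         278.06880743]
 [  0.         325.1922621  215.59367641]
 [  0.           0.           1.        ]] [[ 0.38263208  0.92389936 -0.00163233]
 [ 0.89168442 -0.36882664  0.26242294]
 [ 0.24185034 -0.10186696 -0.96495157]] [-649.06454156  -34.01288246  378.56058966]
```

View pics/scene0.png

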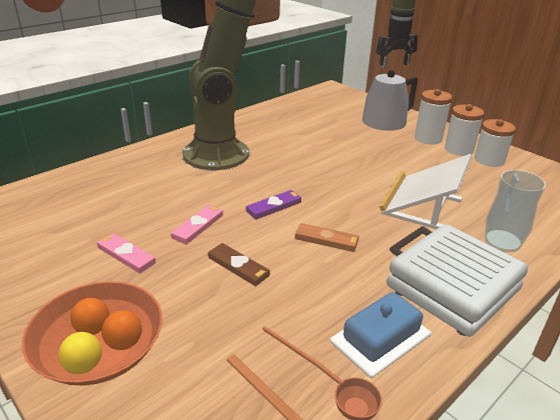

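View pics/top0.png

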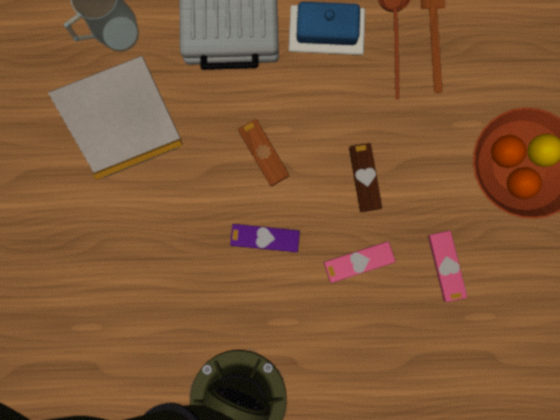

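View pics/wrist0.png

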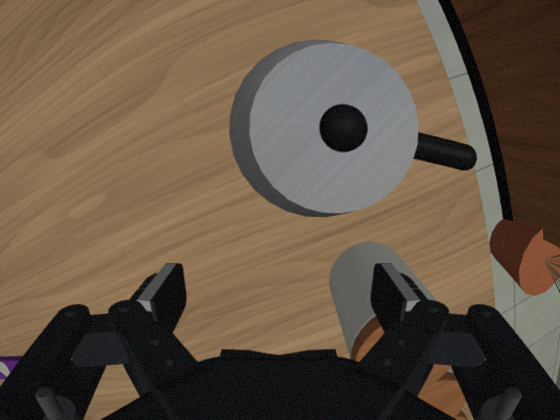

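The scene view shows the heart mould at about (240,263) and the star mould at (327,237). The stand, with its brass lip facing the robot, is at (430,190). In the top view they are at (365,177), (263,152) and (115,115); the pink and purple blocks are decoys. Next I'll measure them.

```bash
cat > h.py <<'E'
import numpy as np, cv2
from rig import arm
def cast(c,uv,z):
    K,R,t=c["camera_matrix"],c["R"],np.array(c["t"])
    d=R.T@np.linalg.inv(K)@np.array([uv[0],uv[1],1.]); o=-R.T@t
    return o+d*(z-o[2])/d[2]
def proj(c,X):
    p=c["R"]@np.array(X,float)+c["t"]; p=c["camera_matrix"]@p; return p[:2]/p[2]
E
python3 - <<'E'
from h import *
c=arm.read_camera("top"); im=c["img"]; hsv=cv2.cvtColor(im,cv2.COLOR_RGB2HSV)
def big(m,x0,y0,x1,y1):
    w=np.zeros(m.shape,np.uint8); w[y0:y1,x0:x1]=m[y0:y1,x0:x1].astype(np.uint8)*255
    k=max(cv2.findContours(w,0,2)[0],key=cv2.contourArea); return k
print(im[177,130],im[150,358],im[148,360],im[100,110],im[170,110],im[120,320],im[165,280])
# heart: union dark + white + brass inside window
v=im.max(2)
m=(v<75); k=big(m,330,120,410,235); hull=cv2.convexHull(k)
r=cv2.minAreaRect(hull); bx=cv2.boxPoints(r); print("heart",r,cv2.contourArea(k))
P=np.array([cast(c,b,20) for b in bx]); print(P.round(1)); print(P.mean(0),[np.linalg.norm(P[i]-P[i-1]) for i in range(4)])
# stand: lip brass
H,S,V=[hsv[:,:,i].astype(int) for i in range(3)]
m=(S>150)&(H>15)&(H<26)&(V>90); k=big(m,40,100,200,200); r=cv2.minAreaRect(k);print("lip",r,cv2.boxPoints(r))
m=(S<40)&(V>110);k=big(m,40,50,185,185); r=cv2.minAreaRect(k); print("face",r,cv2.boxPoints(r),cv2.approxPolyDP(k,4,True)[:,0])
big4=cv2.resize(im[40:250,30:410],None,fx=2,fy=2,interpolation=cv2.INTER_CUBIC)
cv2.imwrite("pics/topz.png",big4[:,:,::-1])
s=arm.read_camera("scene")["img"]
cv2.imwrite("pics/scz.png",cv2.resize(s[140:290,190:490],None,fx=2.6,fy=2.6,interpolation=cv2.INTER_CUBIC)[:,:,::-1])
E
```

```text
[142  94  56] [123  83  18] [147 104  29] [143 133 123] [140  94  24] [131  91  52] [120  62  27]
heart ((364.71600341796875, 177.18800354003906), (66.27705383300781, 21.734580993652344), 79.69515228271484) 926.5
[[ 580.2 -274.2   20. ]
 [ 588.1 -325.4   20. ]
 [ 431.  -346.1   20. ]
 [ 423.3 -295.5   20. ]]
[ 505.64893926 -310.3145002    20.        ] [np.float64(158.31346745860563), np.float64(51.86279431680954), np.float64(158.38455943771183), np.float64(51.160059377671985)]
lip ((137.6724090576172, 159.9310302734375), (8.170595169067383, 95.26171112060547), 68.19859313964844) [[ 91.93103  173.82758 ]
 [180.3793   138.44827 ]
 [183.41379  146.03448 ]
 [ 94.965515 181.41379 ]]
face ((113.674560546875, 115.21894073486328), (90.00001525878906, 101.23077392578125), 67.38013458251953) [[ 49.644974  93.147934]
 [143.08876   54.213013]
 [177.70415  137.28995 ]
 [ 84.26036  176.22487 ]] [[141  58]
 [ 50  94]
 [ 94 170]
 [177 137]]
```

View pics/topz.png

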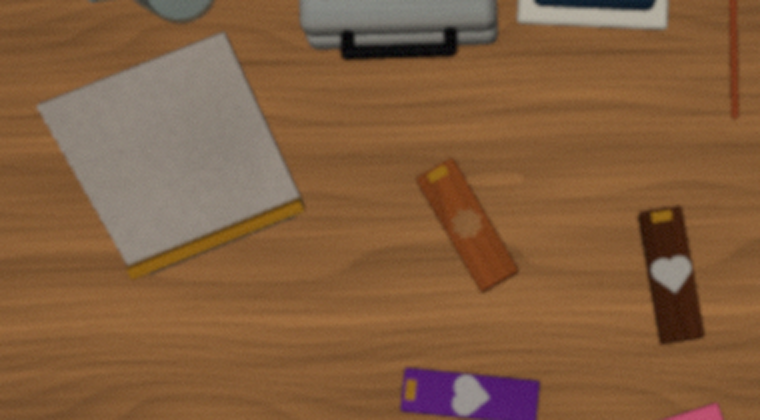

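View pics/scz.png

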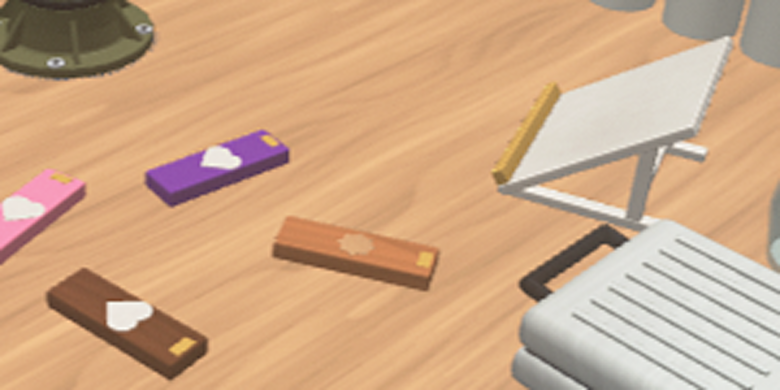

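The zoomed views confirm the poses. The heart mould's hanger points away from the robot, and the stand's lip runs from about (94,172) to (181,140) in the top view. Next I'll compute the stand frame and the tool moves.

Run:
```python
from h import *
from scipy.spatial.transform import Rotation as Ro
c=arm.read_camera("top");s=arm.read_camera("scene")
a=np.radians(36)
tl=cast(c,(49,93.3),26+205*np.sin(a)); tr=cast(c,(142.5,57),26+205*np.sin(a))
zl=26+18*np.cos(a)
ll=cast(c,(94,172.3),zl); lr=cast(c,(181.2,140),zl)
print(tl,tr,ll,lr,"w",np.linalg.norm(tl-tr),np.linalg.norm(ll-lr))
for p,q in((tl,tr),(ll,lr)):
    d=p-q; print("y-axis yaw",np.degrees(np.arctan2(d[1],d[0]))-90)
u=(tl+tr)/2-(ll+lr)/2; print("up dir yaw",np.degrees(np.arctan2(u[1],u[0])),np.linalg.norm(u[:2]),"expect",205*np.cos(a)+18*np.sin(a))
yaw=np.arctan2(*(tl-tr)[:2][::-1])-np.pi/2
yaws=[np.arctan2(*d[:2][::-1])-np.pi/2 for d in(tl-tr,ll-lr)]; yaw=np.mean(yaws)
h=np.array([np.cos(yaw),np.sin(yaw),0])
o1=(tl+tr)/2-h*205*np.cos(a); o2=(ll+lr)/2+h*18*np.sin(a); print("origin",o1,o2,"yaw",np.degrees(yaw))
o=(o1+o2)/2;o[2]=26
X=h*np.cos(a)+np.array([0,0,np.sin(a)]);Z=-h*np.sin(a)+np.array([0,0,np.cos(a)]);Y=np.cross(Z,X)
im=s["img"].copy();it=c["img"].copy()
for cc,i in((s,im),(c,it)):
    for x,y,z in((0,110,0),(0,-110,0),(205,110,0),(205,-110,0),(0,110,18),(0,-110,18),(-14,110,18),(-14,-110,18)):
        cv2.circle(i,tuple(int(round(v)) for v in proj(cc,o+x*X+y*Y+z*Z)),2,(255,0,0),-1)
hy=np.radians(7.6); e=np.array([np.cos(hy),np.sin(hy),0]);f=np.array([-e[1],e[0],0])
for sx in(-80,80):
  for sy in(-26,26): cv2.circle(im,tuple(int(round(v)) for v in proj(s,np.array([505.6,-310.3,20])+sx*e+sy*f)),1,(0,0,255),-1)
cv2.imwrite("pics/chk.png",cv2.resize(im[140:300,190:490],None,fx=2.6,fy=2.6)[:,:,::-1]);cv2.imwrite("pics/chkt.png",cv2.resize(it[40:200,30:230],None,fx=3,fy=3)[:,:,::-1])
st=arm.read_state();print(st["position"],Ro.from_rotvec(st["orientation"]).as_matrix().round(3),st["t"])
```

```text
[689.55428868 387.90362308 146.49597672] [765.28473633 183.44377781 146.49597672] [531.93842043 325.2258369   40.5623059 ] [603.00156297 119.98796478  40.5623059 ] w 218.0342382016046 217.1924362913073
y-axis yaw 20.324265214816705
y-axis yaw 19.09829423831691
up dir yaw 21.518915782663733 171.93391294352378 expect 176.42861838812877
origin [571.28905936 229.7362247  146.49597672] [577.4301744  226.17537494  40.5623059 ] yaw 19.711279726566804
[248.76984871 600.38932772 231.07457147] [[-0.     0.383  0.924]
 [-0.     0.924 -0.383]
 [-1.    -0.     0.   ]] 0.35
```

View pics/chk.png

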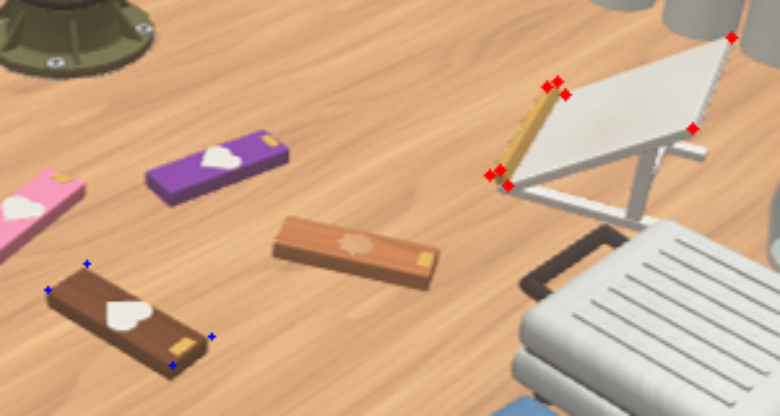

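View pics/chkt.png

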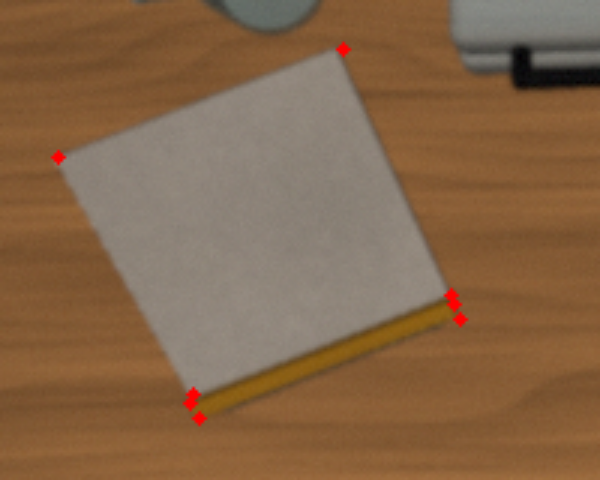

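```bash
python3 -m creep '0 0 20 -0.14;0 0 20 -0.14;0 0 20 -0.14;0 0 20 -0.1;0 -45 30 0;0 -50 30 0;0 -50 30 0;0 -50 30 0;0 -50 20 0;0 -50 20 0;0 -50 0 0;0 -50 0 0' 1 40
```

```text
t: 1.85
position: [549.8, 213.4, 228.8]
orientation: [-0.121, 1.568, 0.124]
force: [-0.7, 0.2, -0.2]
width: 1.001
```

```bash
python3 -m creep '0 -50 -12 0;0 -50 -12 0;0 -50 -12 0;0 -50 -12 0;0 -50 -12 0;0 -50 -12 0;0 -50 -12 0;0 -50 -12 0;0 -50 -12 0;0 -30 -8 0'
cat >> h.py <<'E'
from scipy.spatial.transform import Rotation as Ro
def togo(target,yaw):
    s=arm.read_state();R=Ro.from_rotvec(s["orientation"]).as_matrix();cy=np.degrees(np.arctan2(R[1,2],R[0,2]))
    print("t",s["t"],"pos",s["position"].round(1),"yaw",cy.round(2),"F",s["force"].round(1),"w",s["width"])
    print("shift(tool)",(R.T@(np.array(target)-s["position"])).round(1),"turn",-np.radians(yaw-cy).round(3), R[:,0].round(3))
E
python3 - <<'E'
from h import *
togo((505.6,-310.3,5),7.6)
c=arm.read_camera("wrist");cv2.imwrite("pics/w1.png",c["img"][:,:,::-1])
E
```

```text
t: 3.1
position: [506.9, -297.4, 229.7]
orientation: [-0.119, 1.562, 0.121]
force: [0.3, 0.6, -0.1]
width: 1.003
t 3.1 pos [ 506.9 -297.4  229.7] yaw 8.76 F [ 0.3  0.6 -0.1] w 1.0028815349523912
shift(tool) [224.7 -12.7  -4.6] turn 0.02 [ 0.006  0.002 -1.   ]
```

View pics/w1.png

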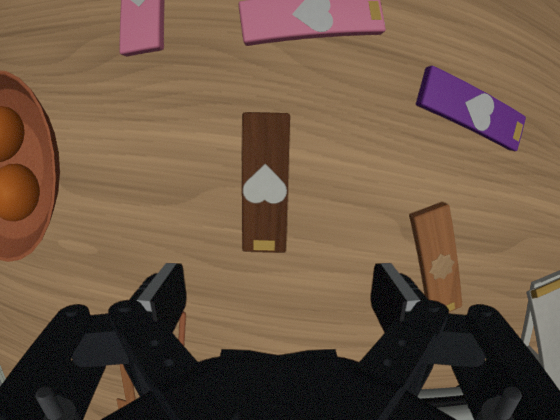

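The wrist view shows the heart mould at about (265,182), close to aligned with the jaws. I'll check its position with a second measurement.

```bash
python3 - <<'E'
from h import *
c=arm.read_camera("wrist")
def castf(c,uv,z):
    K=c["camera_matrix"];d=np.array([(uv[0]-K[0,2])/K[0,0],(uv[1]-K[1,2])/K[1,1]]);r=np.hypot(*d)
    v=np.array([*(d/r*np.sin(r)),np.cos(r)]);D=c["R"].T@v;o=-c["R"].T@c["t"];return o+D*(z-o[2])/D[2]
im=c["img"];m=(im.max(2)<95).astype(np.uint8)*255;m[:,:200]=0;m[:,330:]=0;m[:90]=0;m[256:]=0
k=cv2.convexHull(max(cv2.findContours(m,0,2)[0],key=cv2.contourArea)); 
b=cv2.boxPoints(cv2.minAreaRect(k));print(b)
P=np.array([castf(c,x,20) for x in [(243,113),(290,113),(287,251),(243,251)]]);print(P.round(1),P.mean(0))
P=np.array([castf(c,x,20) for x in b]);print(P.round(1),P.mean(0))
E
python3 -m creep '40 -4 -2 0.02;40 -4 -2 0;40 -4 0 0;35 0 0 0'
```

```text
[[244.76578 189.96371]
 [247.00864 113.70614]
 [294.11496 115.09161]
 [291.8721  191.34918]]
[[ 428.3 -351.8   20. ]
 [ 421.2 -302.    20. ]
 [ 576.2 -281.2   20. ]
 [ 584.  -332.    20. ]] [ 502.42801345 -316.77933382   20.        ]
[[ 511.8 -338.6   20. ]
 [ 428.5 -347.4   20. ]
 [ 422.8 -297.4   20. ]
 [ 505.7 -286.9   20. ]] [ 467.1966464  -317.56992037   20.        ]
t: 3.7
position: [509.5, -309.4, 74.5]
orientation: [-0.104, 1.554, 0.102]
force: [-0.0, 0.3, 0.5]
width: 1.001
```

Run:
```python
from h import *
togo((503.5,-314,5),7.6)
```

```text
t 3.7 pos [ 509.5 -309.4   74.5] yaw 7.54 F [-0.   0.3  0.5] w 1.0014474827336535
shift(tool) [69.4 -3.7 -7.5] turn -0.001 [ 0.015 -0.    -1.   ]
```

```bash
python3 -m creep '25 -2 -4 0;20 -2 -3 0;12 0 0 0;0 0 0 0'
python3 - <<'E'
from h import *
togo((503.5,-314,5),7.6)
c=arm.read_camera("wrist");cv2.imwrite("pics/w2.png",c["img"][:,:,::-1])
c=arm.read_camera("scene");cv2.imwrite("pics/s2.png",cv2.resize(c["img"][180:320,130:330],None,fx=4,fy=4)[:,:,::-1])
E
```

```text
t: 4.2
position: [504.0, -307.6, 12.3]
orientation: [-0.104, 1.557, 0.111]
force: [0.4, -0.6, 0.4]
width: 0.995
t 4.2 pos [ 504.  -307.6   12.3] yaw 7.86 F [ 0.4 -0.6  0.4] w 0.9949630178239431
shift(tool) [ 7.3 -6.3 -1.5] turn 0.004 [ 0.01   0.006 -1.   ]
```

View pics/w2.png

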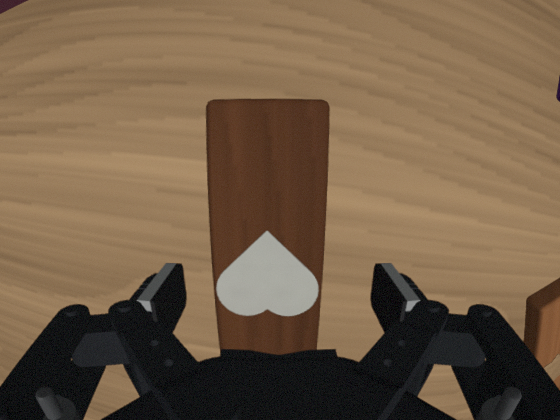

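View pics/s2.png

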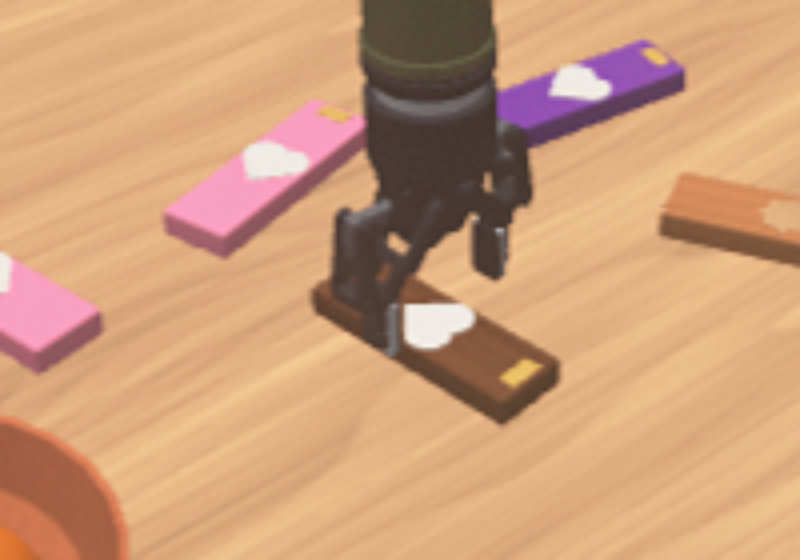

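```bash
python3 -m creep '4 -4 -1 0;4 -3 -1 0;0 0 0 0'
python3 - <<'E'
from h import *
togo((503.5,-314,5),7.6)
E
```

```text
t: 4.68
position: [505.4, -316.9, 7.2]
orientation: [-0.106, 1.552, 0.109]
force: [0.3, 0.5, -0.4]
width: 1.004
t 4.675 pos [ 505.4 -316.9    7.2] yaw 7.85 F [ 0.3  0.5 -0.4] w 1.0038915422440686
shift(tool) [ 2.2  3.1 -1.5] turn 0.004 [ 0.016  0.003 -1.   ]
```

```bash
python3 -m creep '1 2 -1 0;0 0 0 0;0 0 0 0;0 0 0 0;0 0 0 0;0 0 0 0' -1 30
python3 - <<'E'
from h import *
togo((503.5,-314,5),7.6)
c=arm.read_camera("scene");cv2.imwrite("pics/s3.png",cv2.resize(c["img"][180:320,130:330],None,fx=4,fy=4)[:,:,::-1])
E
```

```text
t: 5.42
position: [504.3, -315.0, 6.5]
orientation: [-0.106, 1.551, 0.108]
force: [0.8, -0.5, -0.1]
width: 0.6
t 5.425 pos [ 504.3 -315.     6.5] yaw 7.84 F [ 0.8 -0.5 -0.1] w 0.600105284546137
shift(tool) [ 1.5  1.1 -0.6] turn 0.004 [ 0.017  0.003 -1.   ]
```

View pics/s3.png

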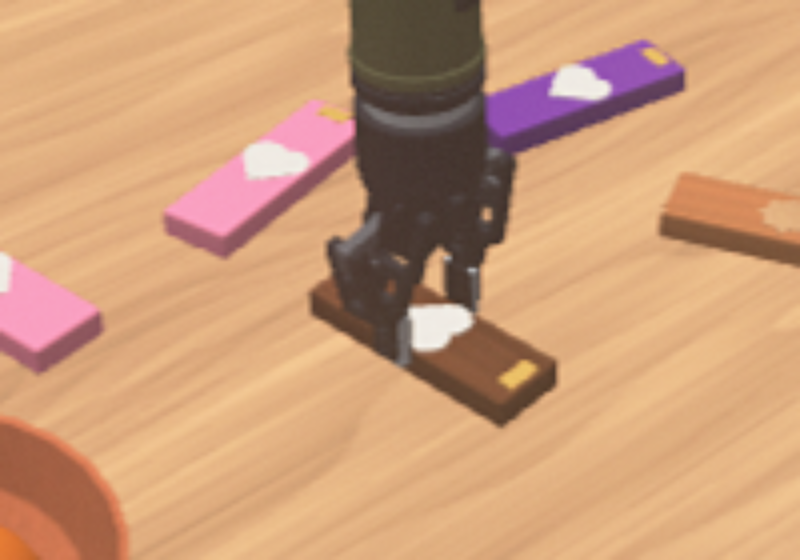

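```bash
python3 -m creep '15 0 0 0' - 30 >/dev/null; echo wrongway-check; python3 -m creep '-20 0 0 0;-30 0 0 0;-40 0 0 0;-45 0 0 0;-45 0 0 0;-40 0 0 0;0 0 0 0'
python3 - <<'E'
from h import *
togo((632.8,249.3,200),20)
c=arm.read_camera("scene");cv2.imwrite("pics/s4.png",c["img"][:,:,::-1])
E
```

```text
wrongway-check
t: 6.48
position: [501.8, -314.5, 223.3]
orientation: [-0.102, 1.549, 0.114]
force: [-0.0, 0.5, -1.2]
width: 0.6
t 6.475 pos [ 501.8 -314.5  223.3] yaw 7.89 F [-0.   0.5 -1.2] w 0.59976325910117
shift(tool) [ 31.  540.2 206.7] turn -0.211 [ 0.019  0.009 -1.   ]
```

View pics/s4.png

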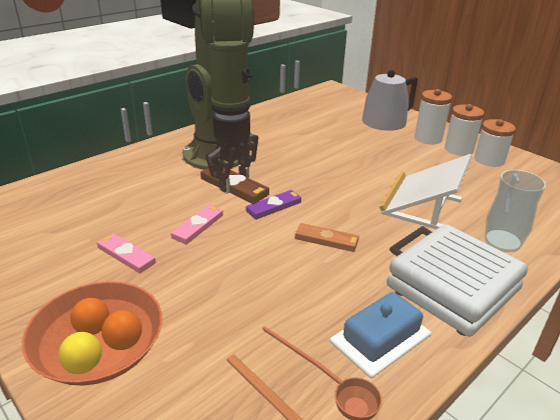

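I made a mistake here: the first row pressed 15 mm down before the lift, so the mould may have shifted in the grip. The scene view shows it still held level at about (235,182). Before going on, I'll measure how deep the grip is now.

Run:
```python
from h import *
c=arm.read_camera("scene");s=arm.read_state();p=s["position"];print(p)
cv2.imwrite("pics/s5.png",cv2.resize(c["img"][140:220,180:290],None,fx=7,fy=7,interpolation=cv2.INTER_CUBIC)[:,:,::-1])
w=arm.read_camera("wrist");cv2.imwrite("pics/w5.png",w["img"][:,:,::-1])
a=np.radians(7.9);e=np.array([np.cos(a),np.sin(a),0]);f=np.array([-e[1],e[0],0])
for d in(0,7):
  for x,y,z in((80,-26,0),(80,26,0),(80,-26,20),(80,26,20),(-80,-26,0),(-80,-26,20)):
    q=proj(c,np.array([p[0],p[1],p[2]-d])+x*e+y*f+[0,0,z]); print(d,(x,y,z),((q-[180,140])*7).round(0))
```

```text
[ 500.05114279 -313.03233934  219.39186367]
0 (80, -26, 0) [517. 469.]
0 (80, 26, 0) [630. 399.]
0 (80, -26, 20) [517. 412.]
0 (80, 26, 20) [631. 343.]
0 (-80, -26, 0) [144. 286.]
0 (-80, -26, 20) [141. 232.]
7 (80, -26, 0) [517. 488.]
7 (80, 26, 0) [630. 418.]
7 (80, -26, 20) [517. 432.]
7 (80, 26, 20) [631. 363.]
7 (-80, -26, 0) [146. 305.]
7 (-80, -26, 20) [142. 251.]
```

View pics/s5.png

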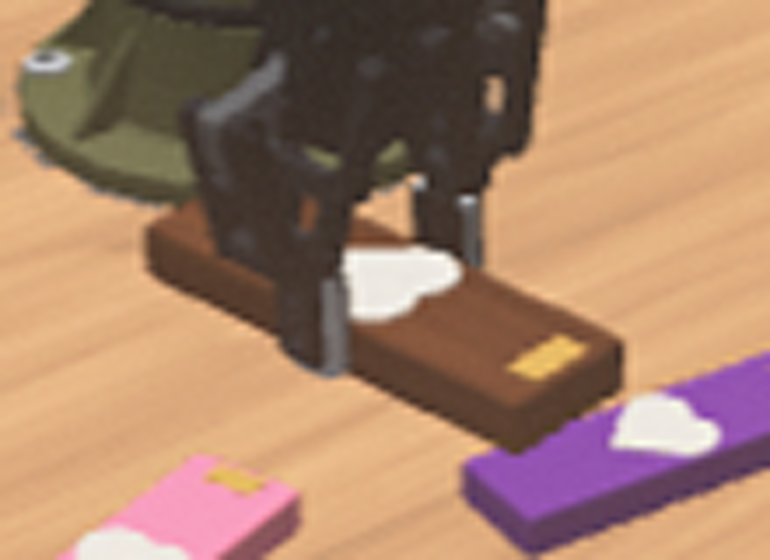

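View pics/w5.png

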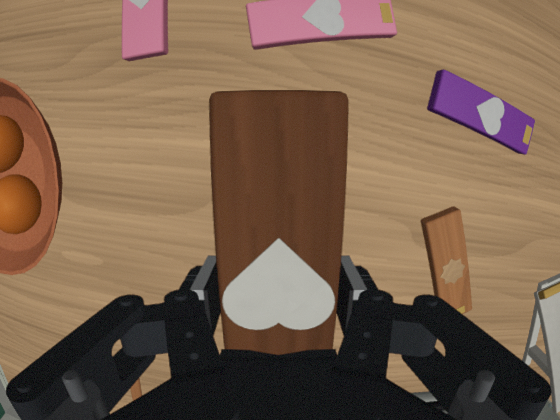

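The fingertips now reach about level with the underside, which is too deep for tilting on the slope. I'll set the mould back down on its clear spot and regrip it higher.

```bash
python3 -m creep '40 0 0 0;45 0 0 0;45 0 0 0;40 0 0 0;25 0 0 0;0 0 0 0'
python3 - <<'E'
from h import *
togo((503,-314,5),7.7)
E
```

```text
t: 7.38
position: [493.9, -305.0, 6.6]
orientation: [-0.092, 1.572, 0.125]
force: [-0.2, 0.5, -0.3]
width: 0.596
t 7.375 pos [ 493.9 -305.     6.6] yaw 7.91 F [-0.2  0.5 -0.3] w 0.5961224927865159
shift(tool) [  1.4 -10.2   7.7] turn 0.004 [-0.006  0.021 -1.   ]
```

```bash
python3 -m creep '3 0 0 0;0 0 0 0'; python3 -m creep '2 0 0 0;0 0 0 0'
```

```text
t: 7.62
position: [494.1, -305.2, 4.0]
orientation: [-0.092, 1.572, 0.125]
force: [0.2, 0.7, -0.7]
width: 0.6
t: 7.88
position: [495.4, -305.8, 3.7]
orientation: [-0.093, 1.569, 0.123]
force: [0.2, -0.3, -1.0]
width: 0.596
```

```bash
python3 -m creep '2 0 0 0;0 0 0 0'; python3 -m creep '2 0 0 0;0 0 0 0'
```

```text
t: 8.12
position: [495.9, -306.1, 2.4]
orientation: [-0.094, 1.568, 0.123]
force: [-0.2, 0.0, -1.7]
width: 0.599
t: 8.38
position: [496.0, -306.0, 0.3]
orientation: [-0.094, 1.568, 0.123]
force: [-0.2, -0.0, -2.3]
width: 0.598
```

```bash
python3 -m creep '2 0 0 0;0 0 0 0'; python3 -m creep '2 0 0 0;0 0 0 0';  python3 - <<'E'
from h import *
c=arm.read_camera("scene")
cv2.imwrite("pics/s6.png",cv2.resize(c["img"][200:300,190:290],None,fx=6,fy=6,interpolation=cv2.INTER_CUBIC)[:,:,::-1])
togo((503,-314,5),7.7)
E
```

```text
t: 8.62
position: [496.1, -306.3, -1.1]
orientation: [-0.094, 1.567, 0.123]
force: [-1.7, 0.7, 2.0]
width: 0.6
t: 8.88
position: [496.1, -306.4, -1.6]
orientation: [-0.093, 1.567, 0.123]
force: [-1.7, 0.4, 2.4]
width: 0.602
t 8.925 pos [ 496.2 -306.4   -1.7] yaw 7.89 F [-1.4  0.8  3.2] w 0.5960115904371193
shift(tool) [-6.8 -8.4  5.7] turn 0.003 [-0.     0.019 -1.   ]
```

View pics/s6.png

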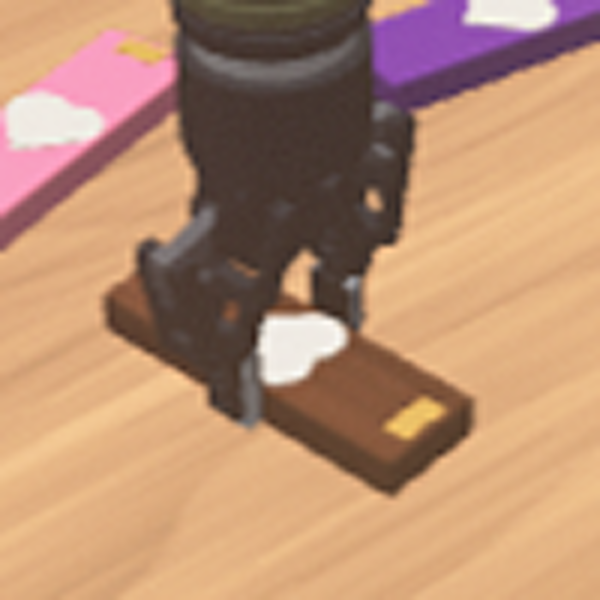

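```bash
python3 -m creep '0 0 0 0;0 0 0 0;-4 0 0 0;-4 0 0 0;0 0 0 0' 1
python3 - <<'E'
from h import *
togo((496,-306.4,6.5),7.7)
E
```

```text
t: 9.55
position: [496.6, -306.7, 6.3]
orientation: [-0.094, 1.566, 0.123]
force: [0.6, -0.7, 0.9]
width: 0.999
t 9.55 pos [ 496.6 -306.7    6.3] yaw 7.9 F [ 0.6 -0.7  0.9] w 0.998564984665054
shift(tool) [-0.2  0.3 -0.5] turn 0.003 [ 0.     0.018 -1.   ]
```

Close at this height, then lift straight up.

```bash
python3 -m creep '0 0 0 0;0 0 0 0;0 0 0 0;0 0 0 0;0 0 0 0;0 0 0 0;-20 0 0 0;-35 0 0 0;-45 0 0 0;-45 0 0 0;-40 0 0 0;0 0 0 0' -1 30
python3 - <<'E'
from h import *
togo((632.8,249.3,210),20)
c=arm.read_camera("scene")
cv2.imwrite("pics/s7.png",cv2.resize(c["img"][140:220,180:290],None,fx=7,fy=7,interpolation=cv2.INTER_CUBIC)[:,:,::-1])
E
```

```text
t: 11.05
position: [495.3, -310.6, 201.7]
orientation: [-0.093, 1.566, 0.121]
force: [0.3, -0.4, -1.4]
width: 0.6
t 11.05 pos [ 495.3 -310.6  201.7] yaw 7.79 F [ 0.3 -0.4 -1.4] w 0.5996120245405158
shift(tool) [  1.8 536.1 212.1] turn -0.213 [ 0.001  0.018 -1.   ]
```

View pics/s7.png

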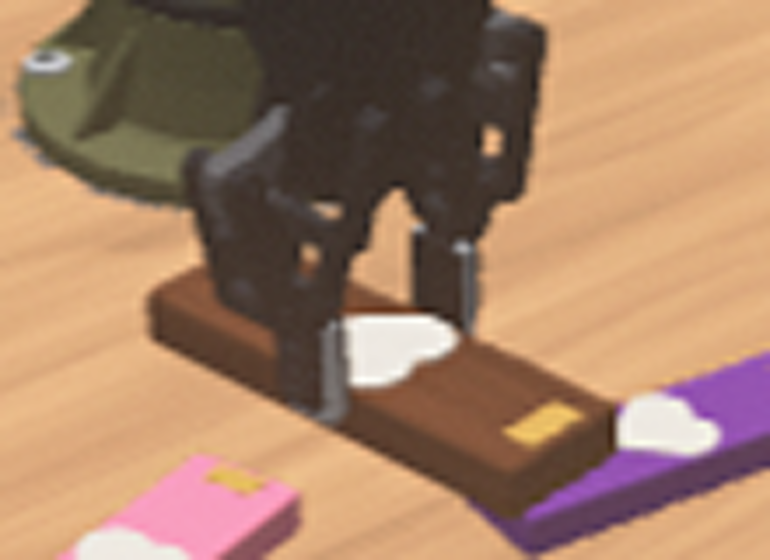

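```bash
python3 -m creep '-8 10 5 -0.11;-5 20 12 -0.1;0 35 22 0;0 42 28 0;0 42 28 0;0 42 28 0;0 42 28 0;0 42 28 0;0 42 28 0;0 42 28 0;0 42 28 0'
python3 - <<'E'
from h import *
togo((632.8,249.3,180),20)
E
```

```text
t: 12.48
position: [600.7, 163.8, 205.3]
orientation: [-0.249, 1.582, 0.284]
force: [0.6, 0.2, -0.9]
width: 0.598
t 12.475 pos [600.7 163.8 205.3] yaw 19.43 F [ 0.6  0.2 -0.9] w 0.5981362121214734
shift(tool) [25.8 69.3 59.3] turn -0.01 [-0.031  0.017 -0.999]
```

```bash
python3 -m creep '0 35 28 -0.01;0 24 22 0;0 8 8 0;0 0 0 0'
python3 - <<'E'
from h import *
togo((632.8,249.3,145),20)
c=arm.read_camera("scene")
cv2.imwrite("pics/s8.png",cv2.resize(c["img"][80:240,350:530],None,fx=4,fy=4,interpolation=cv2.INTER_CUBIC)[:,:,::-1])
c=arm.read_camera("top")
cv2.imwrite("pics/t8.png",cv2.resize(c["img"][30:210,20:240],None,fx=3,fy=3,interpolation=cv2.INTER_CUBIC)[:,:,::-1])
E
```

```text
t: 12.98
position: [628.5, 253.0, 198.2]
orientation: [-0.265, 1.593, 0.297]
force: [-0.3, -0.9, -1.1]
width: 0.599
t 12.975 pos [628.5 253.  198.2] yaw 20.43 F [-0.3 -0.9 -1.1] w 0.5989636450925165
shift(tool) [52.9 -6.4  4.6] turn 0.008 [-0.043  0.013 -0.999]
```

View pics/s8.png

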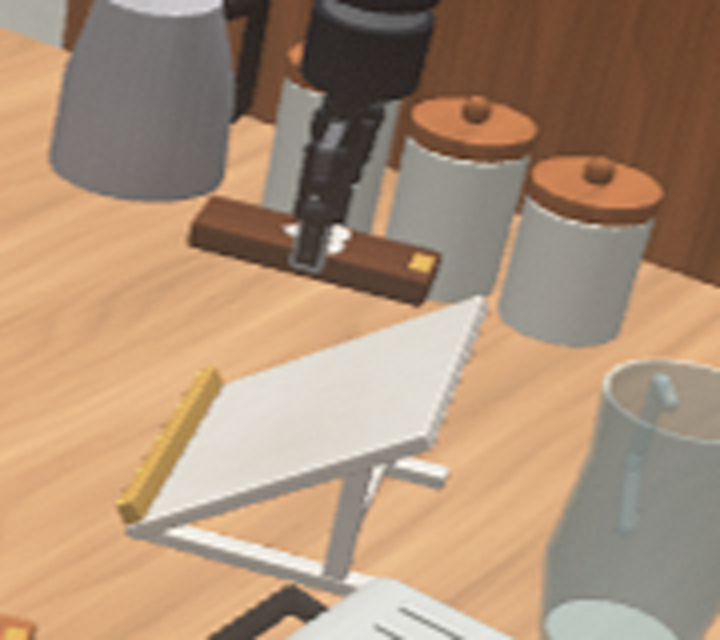

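View pics/t8.png

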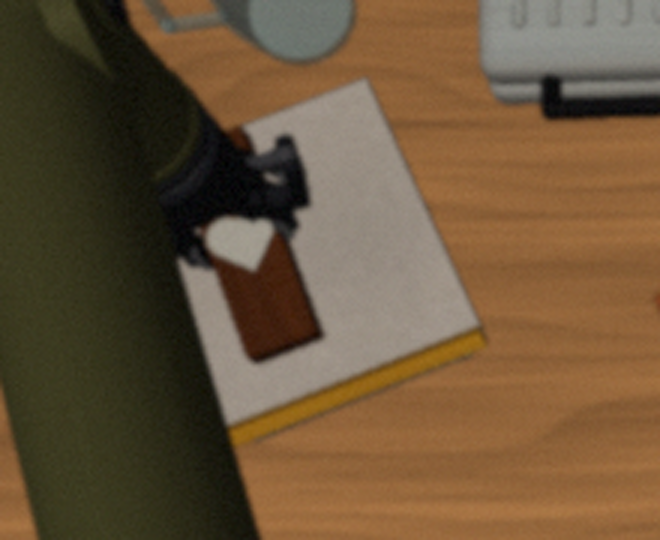

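```bash
python3 -m creep '15 -4 2 0;15 -3 2 0;12 0 0 0;8 0 0 0;0 0 0 0'
python3 - <<'E'
from h import *
togo((632.8,249.3,135),20)
E
```

```text
t: 13.7
position: [632.8, 241.2, 144.4]
orientation: [-0.26, 1.595, 0.289]
force: [-0.1, -0.6, -0.8]
width: 0.597
t 13.7 pos [632.8 241.2 144.4] yaw 19.96 F [-0.1 -0.6 -0.8] w 0.5967225133732403
shift(tool) [9.5 7.3 3.1] turn -0.001 [-0.044  0.011 -0.999]
```

```bash
python3 -m creep '4 6 3 0;0 0 0 0' - 20; python3 -m creep '5 0 0 0;0 0 0 0';python3 -m creep '5 0 0 0;0 0 0 0'
python3 - <<'E'
from h import *
togo((632.8,249.3,125),20)
E
```

```text
t: 13.95
position: [633.6, 249.3, 140.9]
orientation: [-0.26, 1.593, 0.29]
force: [-0.2, -0.3, -1.4]
width: 0.6
t: 14.2
position: [633.7, 249.3, 137.0]
orientation: [-0.26, 1.592, 0.29]
force: [-1.6, -1.0, -0.8]
width: 0.6
t: 14.45
position: [632.9, 249.0, 132.5]
orientation: [-0.26, 1.593, 0.29]
force: [-2.7, -0.4, 1.8]
width: 0.596
t 14.45 pos [632.9 249.  132.5] yaw 20.01 F [-2.7 -0.4  1.8] w 0.5961074225883629
shift(tool) [7.5 0.1 0.3] turn 0.0 [-0.043  0.012 -0.999]
```

Contact came at the expected height, about 135 mm. I'll keep lowering so the mould pivots in the fingers.

```bash
python3 -m creep '5 0 0 0;5 0 0 0;0 0 0 0'; python3 -m creep '5 0 0 0;5 0 0 0;0 0 0 0'
python3 - <<'E'
from h import *
togo((632.8,249.3,100),20)
c=arm.read_camera("scene")
cv2.imwrite("pics/s9.png",cv2.resize(c["img"][80:240,350:530],None,fx=4,fy=4,interpolation=cv2.INTER_CUBIC)[:,:,::-1])
E
```

```text
t: 14.82
position: [631.8, 248.8, 122.1]
orientation: [-0.26, 1.595, 0.29]
force: [-2.1, -0.8, 1.5]
width: 0.601
t: 15.2
position: [631.7, 249.0, 111.4]
orientation: [-0.26, 1.594, 0.29]
force: [-3.1, -1.4, 2.5]
width: 0.598
t 15.2 pos [631.7 249.  111.4] yaw 20.0 F [-3.1 -1.4  2.5] w 0.5980955635979279
shift(tool) [11.3 -0.4  1.6] turn -0.0 [-0.043  0.011 -0.999]
```

View pics/s9.png

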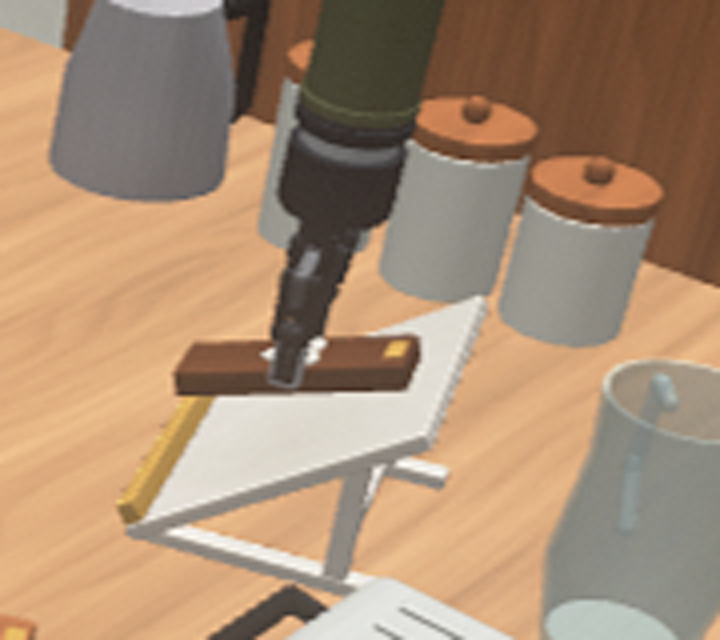

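The scene view shows the mould pivoting nose-up, with the foot at about (180,380) in the crop above the lip. I'll continue.

```bash
python3 -m creep '5 0 1 0;5 0 1 0;0 0 0 0'; python3 -m creep '4 0 1 0;4 0 0 0;0 0 0 0'
python3 - <<'E'
from h import *
togo((632.8,249.3,82),20)
c=arm.read_camera("scene")
cv2.imwrite("pics/s10.png",cv2.resize(c["img"][80:240,350:530],None,fx=4,fy=4,interpolation=cv2.INTER_CUBIC)[:,:,::-1])
E
```

```text
t: 15.62
position: [633.0, 249.7, 100.6]
orientation: [-0.26, 1.595, 0.29]
force: [-2.5, -1.5, 1.5]
width: 0.599
t: 16.0
position: [634.6, 250.6, 92.5]
orientation: [-0.26, 1.592, 0.29]
force: [-3.4, -2.7, 2.4]
width: 0.6
t 16.0 pos [634.6 250.6  92.5] yaw 20.0 F [-3.4 -2.7  2.4] w 0.5998636642843562
shift(tool) [10.5 -0.9 -1.8] turn -0.0 [-0.041  0.012 -0.999]
```

View pics/s10.png

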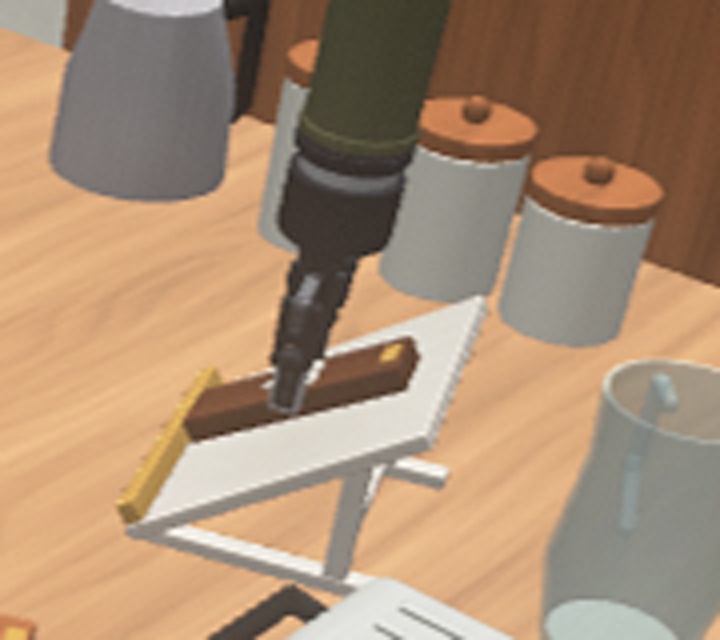

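```bash
python3 -m creep '3 0 0 0;0 0 0 0'; python3 -m creep '2 0 0 0;0 0 0 0';python3 -m creep '2 0 0 0;0 0 0 0'
python3 - <<'E'
from h import *
togo((632.8,249.3,82),20)
c=arm.read_camera("scene")
cv2.imwrite("pics/s11.png",cv2.resize(c["img"][140:220,370:480],None,fx=7,fy=7,interpolation=cv2.INTER_CUBIC)[:,:,::-1])
E
```

```text
t: 16.3
position: [635.1, 250.8, 89.9]
orientation: [-0.259, 1.591, 0.29]
force: [-2.9, -1.1, 1.9]
width: 0.597
t: 16.55
position: [635.5, 251.0, 88.1]
orientation: [-0.259, 1.589, 0.29]
force: [-1.9, 0.2, 1.6]
width: 0.601
t: 16.8
position: [635.9, 251.2, 86.8]
orientation: [-0.259, 1.588, 0.29]
force: [-2.3, -1.9, 1.7]
width: 0.599
t 16.8 pos [635.9 251.2  86.8] yaw 19.98 F [-2.3 -1.9  1.7] w 0.5992341262430219
shift(tool) [ 4.9 -0.9 -3.4] turn -0.0 [-0.038  0.014 -0.999]
```

View pics/s11.png

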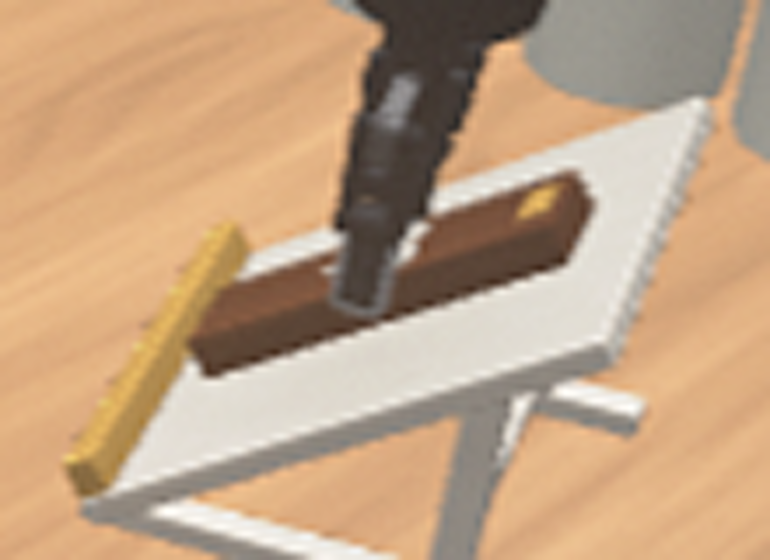

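```bash
python3 -m creep '2 0 0 0;0 0 0 0'; python3 -m creep '1.5 0 0 0;0 0 0 0'
```

```text
t: 17.1
position: [635.8, 251.2, 87.0]
orientation: [-0.259, 1.588, 0.291]
force: [-1.6, -1.0, 1.0]
width: 0.6
t: 17.35
position: [635.9, 251.2, 86.8]
orientation: [-0.258, 1.588, 0.291]
force: [-0.8, 0.0, 1.4]
width: 0.595
```

```bash
python3 -m creep '2 0 -3 0;0 0 0 0';python3 -m creep '2 0 -3 0;0 0 0 0'
python3 - <<'E'
from h import *
togo((632.8,249.3,82),20)
c=arm.read_camera("scene")
cv2.imwrite("pics/s12.png",cv2.resize(c["img"][140:220,370:480],None,fx=7,fy=7,interpolation=cv2.INTER_CUBIC)[:,:,::-1])
E
```

```text
t: 17.6
position: [633.1, 250.3, 84.6]
orientation: [-0.258, 1.587, 0.291]
force: [-2.2, -2.0, 2.5]
width: 0.596
t: 17.85
position: [629.8, 249.2, 82.1]
orientation: [-0.258, 1.587, 0.291]
force: [-2.5, -1.9, 2.0]
width: 0.598
t 17.85 pos [629.8 249.2  82.1] yaw 19.98 F [-2.5 -1.9  2. ] w 0.5976691241864059
shift(tool) [ 0.  -0.9  2.8] turn -0.0 [-0.037  0.014 -0.999]
```

View pics/s12.png

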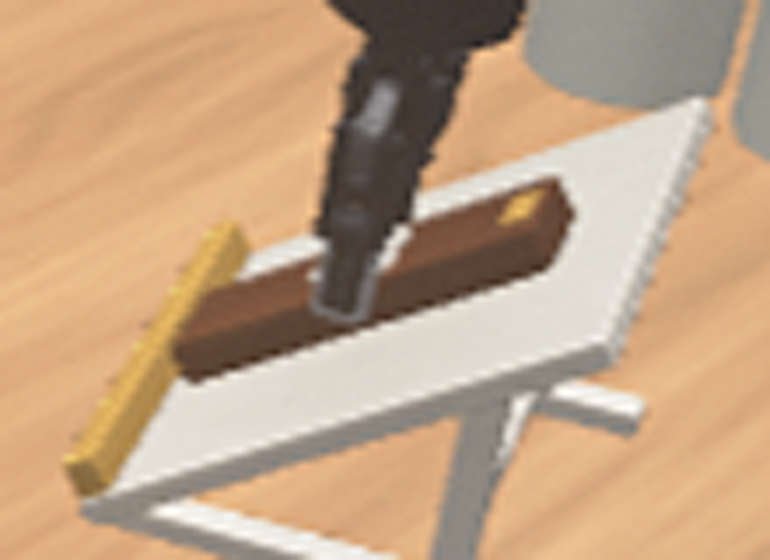

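```bash
python3 -m creep '1.5 0 -2 0;0 0 0 0';python3 -m creep '1.5 0 -2 0;0 0 0 0';python3 -m creep '1.5 0 -2 0;0 0 0 0'
python3 - <<'E'
from h import *
c=arm.read_camera("scene")
cv2.imwrite("pics/s13.png",cv2.resize(c["img"][140:220,370:480],None,fx=7,fy=7,interpolation=cv2.INTER_CUBIC)[:,:,::-1])
E
```

```text
t: 18.15
position: [628.1, 248.5, 80.8]
orientation: [-0.258, 1.587, 0.291]
force: [-3.1, -0.9, 1.6]
width: 0.597
t: 18.4
position: [626.2, 247.9, 79.3]
orientation: [-0.258, 1.586, 0.291]
force: [-1.6, -1.3, 2.1]
width: 0.6
t: 18.65
position: [624.2, 247.2, 77.8]
orientation: [-0.258, 1.586, 0.291]
force: [-1.2, -0.2, 1.2]
width: 0.598
```

View pics/s13.png

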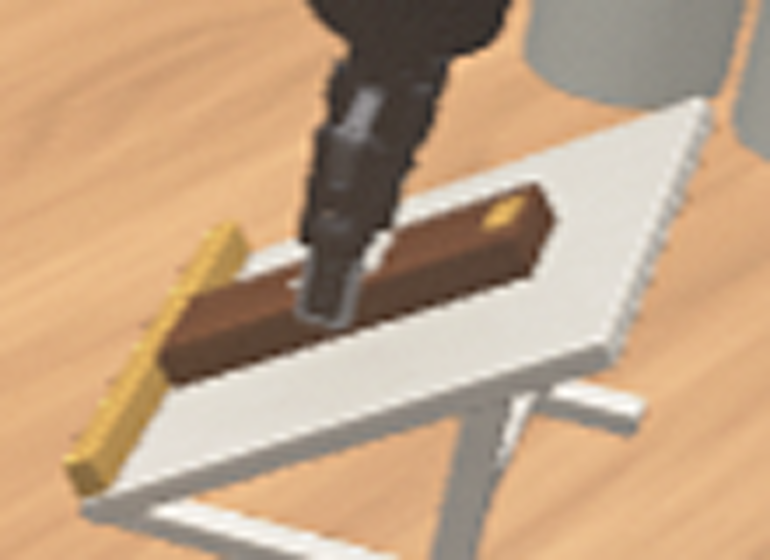

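The foot is now within a few mm of the lip, at about (165,380) in the crop. Release, wait, then lift straight up.

```bash
python3 -m creep '0 0 0 0;0 0 0 0;0 0 0 0;0 0 0 0;0 0 0 0' 1; python3 -m creep '-10 0 0 0;-25 0 0 0;-40 0 0 0;-40 0 0 0;-40 0 0 0;-20 0 0 0;0 0 0 0'
python3 - <<'E'
from h import *
c=arm.read_camera("scene")
cv2.imwrite("pics/s14.png",cv2.resize(c["img"][140:220,370:480],None,fx=7,fy=7,interpolation=cv2.INTER_CUBIC)[:,:,::-1])
E
```

```text
t: 19.32
position: [623.2, 247.3, 76.0]
orientation: [-0.259, 1.589, 0.291]
force: [0.6, 0.7, 0.9]
width: 1.001
t: 20.2
position: [630.7, 244.6, 261.0]
orientation: [-0.258, 1.585, 0.291]
force: [-0.3, 0.6, 0.6]
width: 0.999
```

View pics/s14.png

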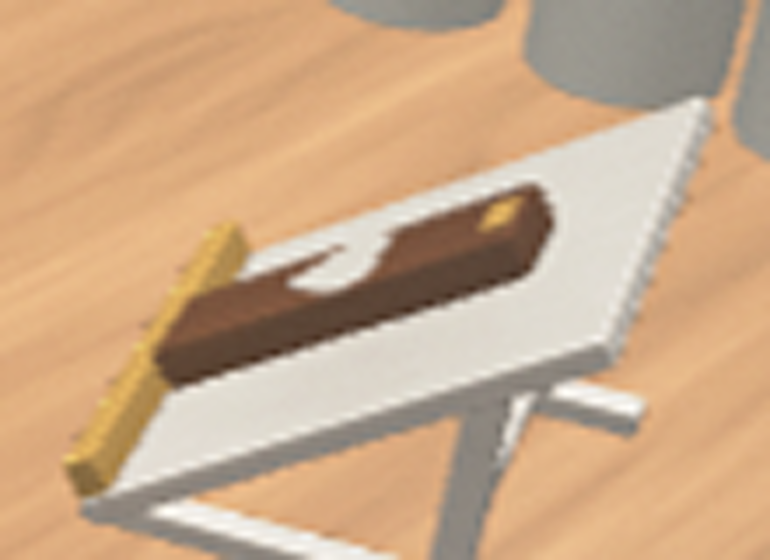

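```bash
python3 -m creep '0 -40 0 0;0 -50 0 0;0 -50 0 0;0 -50 0 0;0 -50 0 0;0 -40 0 0;0 0 0 0'
python3 - <<'E'
from h import *
c=arm.read_camera("top");cv2.imwrite("pics/t15.png",cv2.resize(c["img"][30:210,20:300],None,fx=2.8,fy=2.8,interpolation=cv2.INTER_CUBIC)[:,:,::-1])
s=arm.read_camera("scene");cv2.imwrite("pics/s15.png",cv2.resize(s["img"][130:230,360:480],None,fx=6.5,fy=6,interpolation=cv2.INTER_CUBIC)[:,:,::-1])
a=np.radians(36);yaw=np.radians(20);h=np.array([np.cos(yaw),np.sin(yaw),0]);o=np.array([574.4,228,26.])
X=h*np.cos(a)+np.array([0,0,np.sin(a)]);Z=-h*np.sin(a)+np.array([0,0,np.cos(a)]);Y=np.cross(Z,X);B=np.array([X,Y,Z])
def led(c,uv,zl):
    d=c["R"].T@np.linalg.inv(c["camera_matrix"])@np.array([*uv,1.]);q=-c["R"].T@c["t"]
    O=B@(q-o);D=B@d;return (O+D*(zl-O[2])/D[2]).round(1)
def f(u,v):return (370+u/7,140+v/7)
for n,uv,z in(("foot near bottom",(172,387),0),("nose near bottom",(530,274),0),("foot near top",(155,352),20),("nose far top",(540,184),20),("nose near top",(530,235),20),("face top near",(605,350),0),("face top far",(710,102),0),("face low near",(108,492),0),("lip top near inner",(105,465),18),("lip top far inner",(247,240),18)):
    print(n,led(s,f(*uv),z))
im=c["img"].astype(int);m=((im.max(2)<75)&(im[:,:,0]>im[:,:,2]+12)).astype(np.uint8)*255
w=np.zeros_like(m);w[60:180,60:175]=m[60:180,60:175]
k=max(cv2.findContours(w,0,2)[0],key=cv2.contourArea);r=cv2.minAreaRect(cv2.convexHull(k));P=np.array([led(c,b,20) for b in cv2.boxPoints(r)]);print(P,P.mean(0),cv2.contourArea(k))
E
```

```text
t: 21.12
position: [723.5, -24.3, 238.6]
orientation: [-0.261, 1.604, 0.296]
force: [0.4, -0.4, -0.2]
width: 1.001
foot near bottom [ -2.1 -15.9  -0. ]
nose near bottom [157.  -19.1   0. ]
foot near top [  2.9 -24.1  20. ]
nose far top [161.5  19.6  20. ]
nose near top [169.1 -32.1  20. ]
face top near [ 207.6 -115.5    0. ]
face top far [206.4 104.5   0. ]
face low near [  -1.5 -105.9    0. ]
lip top near inner [  12.5 -122.7   18. ]
lip top far inner [12.9 78.8 18. ]
[[ 192.7 -129.1   20. ]
 [ 177.6 -169.1   20. ]
 [ -84.2  -56.8   20. ]
 [ -65.3  -13.4   20. ]] [ 55.2 -92.1  20. ] 1635.5
```

View pics/t15.png

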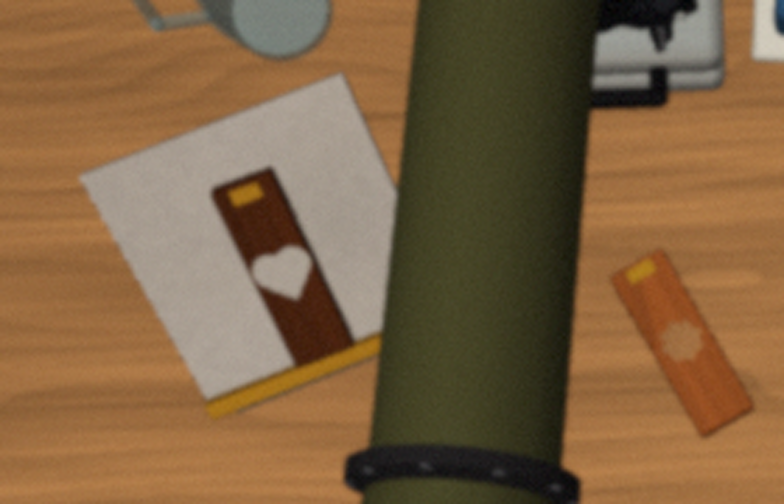

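View pics/s15.png

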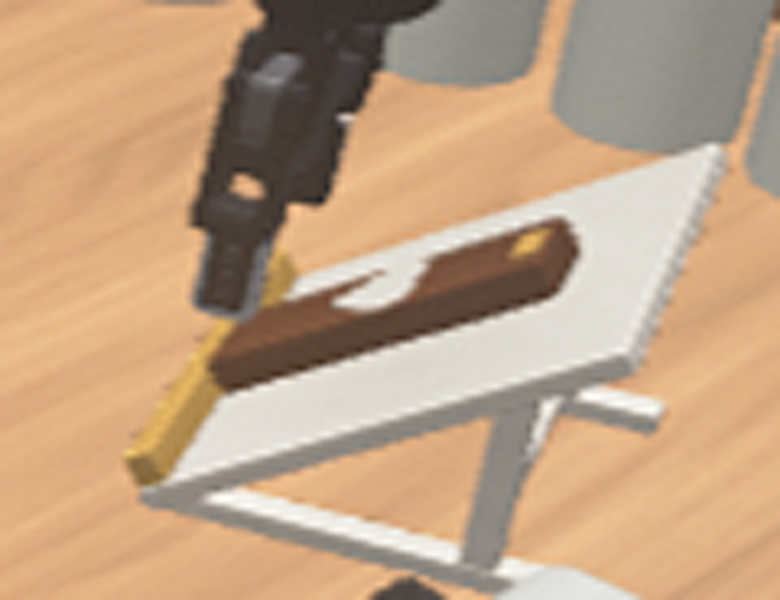

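The top view shows the mould at about (285,265), foot on the lip, straight up the slope with the heart upright. In ledge axes the foot is at x about −2 to 3 mm and the nose at 157 to 169 mm, close to mid-width. The star is still at (264,152), as at the start, and the gripper is clear in the air.

Run:
```python
from h import *
print(arm.read_state()["force"]); print(arm.sign_off())
```

```text
[-0.24335921  0.17411725  0.73744392]
the job is handed in; nothing more can be done
None
```

The heart mould is on the stand, foot against the brass lip, flat, hanger end up and near the middle line, and the job is handed in at about 21 s of the 35 s allowed. I gripped it across its width and let its hanger end touch the slope so it pivoted in a light 20 N grip. Then I slid it down close to the lip and released it there.

**Last checks**
- **Position:** in the scene view its foot measured −2 to 3 mm from the lip corner, its hanger end 157 to 169 mm up the slope, and it sat close to mid-width. These points are good to a few mm.
- **Straightness:** I judged this by eye in both the top and scene views.
- **Forces:** the wrist readings while setting it down stayed at a few N. They were taken only at the end of each move, so the peak force on the stand was not measured.
- **Star mould:** it is in the same place in the top image as at the start.
- **Robot:** the gripper was open and clear, at a height of about 239 mm.

**What went wrong or disagreed**
- **Wrong move:** just after the first grasp I typed a 15 mm downward row by mistake, which pushed the fingers too deep. The contact force in that move was not read, so I cannot rule out a brief excess. I set the mould back on the slab and regripped it higher.
- **Start position:** the top and wrist cameras disagreed by about 7 mm on the mould's start position, so I aimed between them.
- **Failed check:** the final automatic outline in the top view failed because it picked up the arm, so I did not use it.

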